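Put the donated scooter's stand down and hold it upright

TASK

The folded child's scooter in the wheel dock is leaning away from its kickstand. Push the kickstand down past its centre so that it snaps fully down while the scooter is still leaning, then take hold of the scooter and bring it straight upright, without letting it tip over onto the stand. Finish still holding it upright, as if a colleague were photographing it for the shop; leave the white bottle, mug and tape roll alone.

Things in the scene. Friction and masses are not known exactly. Their poses are not given: they have to be found in the camera images.
- dock: Low dark steel wheel dock fixed to the table: a 50 x 400 x 8 mm bar, 200 x 60 mm cross plates at y = -230 and +230 mm, cheeks 63 mm high on both sides of each wheel. Origin: centre of its underside, on the table. Own y runs along the scooter to its front wheel, own x from the kickstand's side to the other (roughly away from the robot), z up.
- scooter: Folded child's scooter, 1.6 to 2.9 kg, 610 mm long, on two 145 mm wheels. Origin: on its lean axis under the wheels, 8 mm above the dock's origin; axes as the dock's when upright. It only leans about its own y: starts 0.24 rad towards dock +x, resting against the dock; unheld it falls to one side or the other; on the stand's side it stops at 0.122 rad, on the stand's foot.
- stem_grip (a point): Point at (0, 60, 185) mm in the scooter's frame, on the axis of the folded stem: a plain round aluminium tube 32 mm thick along own y, free to grasp from above from y = -80 to +140 mm. A black folding clamp 46 x 50 mm is at y = +185 mm.
- stand_pivot (a point): Kickstand's pivot, at (-74, -5, 78) mm in the scooter's frame, on the side of the deck that faces the robot; its axis is the scooter's x. In front of it a dark bracket with a small spring strut rises beside the deck, to 120 mm above the scooter's origin at y = +50 mm, x = -45 to -66 mm.
- stand_foot (a point): Centre of the rubber foot (13 mm ball) at the end of the kickstand's leg, a 12 mm steel rod, 71 mm from the pivot. Folded, the leg points to the rear wheel (own -y), 0.26 rad above level and splayed 11 degrees away from the deck.
- kickstand (a joint): Kickstand angle: 0 folded up, 1.75 rad fully down (leg nearly straight down under the pivot); the foot goes down and then forwards. An over-centre spring holds it at either end: short of 0.875 rad it springs back up, beyond that it snaps down by itself. Pushing it takes about 4 N at 55 mm from the pivot at first, less towards the centre.
- spray: White closed bottle, 64 mm across, 170 mm high, on the table to the robot's left of the scooter's front wheel; bystander. Origin: centre of its underside.
- mug: White mug, 80 mm across, 90 mm high, on the table beyond the scooter; bystander. Origin: centre of its underside.
- tape: Roll of brown tape lying flat, 90 mm across, 45 mm high, on the robot's left, nearer than the scooter; bystander. Origin: centre of its underside.
- deck_top (a point): Middle of the top of the scooter's deck, at (0, 0, 76) mm in its frame; the deck is 90 mm wide (x), 300 mm long, 16 mm thick.
- bar_mid (a point): Middle of the folded handlebar, at (0, -248, 185) mm in the scooter's frame, above the rear wheel; it is 260 mm wide along x, with rubber grips 32 mm thick.

How it is judged:
By the outcome, as a careful person would: the job done as asked, in the order asked, and still so for the second after the job is handed in, while the arm keeps its last pose, push and grip.
It also fails if it takes over 43 s, if anything falls off the work surface, if the arm or the gripper's body presses on something with over 40 N, if the wrist force passes 120 N, or if a joint passes its speed limit or range.

ROBOT

A 6-joint arm with a two-finger parallel gripper is mounted at the origin on the work surface. World frame = base frame: x ahead of the robot, y to its left, z up, the work surface at z = 0. Lengths are in m, angles in rad, forces in N, time in s.
With the tool pointing down it reaches from about 0.325 to 0.9 m from the base axis. Payload 6.1 kg.
Tool frame: the origin (TCP) lies where the fingers leave the gripper's body, on its centre line; the fingertips stand 73 mm ahead of it and the grasp point (between the pads) lies 54 mm ahead of it; z points along the fingers, y is the line along which they close (so a half turn about z gives the same grasp; the last joint's range is limited). The gripper opens to 85 mm and grips with 20 to 120 N. Pads are 22 mm wide; open, the fingers measure 114 mm over their backs; the gripper's body (76 mm by 85 mm) begins 54 mm behind the grasp point. The pads swing forward as they close: fully open they stand 13 mm farther back than shut.
Start: joints at [-1.453, 0.22, 1.526, -0, 1.395, -0.126], TCP at [0.151, -0.607, 0.304] pointing down, gripper open.
Joint ranges: [-2.98, 2.98], [-0.91, 2.08], [0.09, 2.57], [-1.24, 4.39], [0.2, 2.65], [-2.68, 2.68]. Speed limits (rad/s): [2.57, 2.57, 3.01, 3.14, 3.14, 3.14].

INTERFACE

Orientations are given as a unit quaternion [x, y, z, w].
In Python, from plant import sense, grab_frame, close_job gives the robot as it stands.
- The arm moves only by the tool carry_out, never from a script. Its arguments are lists of equal length, an entry for each row: "delta_pos": the shift along the tool's x, y, z in m, a list of three; "rot": the turn, a rotation vector about the tool's x, y, z in degrees, a list of three; "gripper": the opening, from -1 (shut) to 1 (fully open). A call has 1 to 5 rows; each row shifts and turns the commanded pose from where the row before left it, along the tool's axes as they then stand; what a row does not reach is not made up. A row lasts 1/12 s, in which the tool goes at most 41.7 mm and 7.16 degrees, less where a joint would pass 70% of its speed; a pose out of reach is approached as far as the arm can. A call with a gripper value outside its range is refused whole. The fingers move at their own pace and stop on an object; "grip_force" is the grip in N (left out, the last holds). Time passes only in rows, so rows that do not move let the fingers close. It gives the time, the measured TCP pose, the force, the opening and the grip force at its end, in the units of the state.
- sense(): the state, without advancing time (a new reading comes with each control period).
- grab_frame(name): name is "scene" or "top" or "wrist"; returns a dict with "color" (384x512x3 uint8, red, green, blue), "z_map" (384x512 float32, m along the optical axis (not along the pixel's ray), 0 where there is no reading), "K" (3x3 intrinsics, pixels), "cam_to_world" (4x4, takes a point from camera to world coordinates); the wrist camera has in their place "tool_from_camera" (4x4, takes a point from camera to tool coordinates, whose origin is the TCP and whose axes are the flange's). Camera axes: x right, y up, looking along -z (the intrinsics and any distortion apply to the point x, -y, -z); pixel columns grow to the right and rows downward; lengths in m; the calibration is good to about 2 mm. A picture is of the moment at which its call begins: read the wrist's pose just before it.
- close_job(): hands the job in; it is judged then, once.
The state is a dict: "t": time; "qpos": joint angles; "joint_vel": joint speeds; "joint_torque": joint torques, N m; "eef_pos": TCP position; "tool_rot": TCP orientation; "wrist_force": force on the tool from outside, world axes, zero at the start; "torque": the same for the moment, N m; "gripper_width": finger opening in m; "grip_force": force on a finger pad.
Only numpy, scipy, OpenCV 4.12 (cv2) and the standard library are available. Lean on these libraries where they do the work, as an engineer would, in place of code of your own. Each camera call takes 0.05 s, during which the arm holds its last target. There are 200 camera calls.

## Working session

There is one attempt and no reset: what is moved stays moved. The work goes in short steps, Python scripts to look and compute and a tool call to move; the robot and the scene stay as the last step left them, time stands still between calls to the robot, and variables do not carry over. Pictures are saved under pics/ and viewed, at most 10 in all, crops included, and the job is handed in when it is done.

Besides the shell and the picture viewer there is one more tool, called after ">>>" as name(argument=value, ...), one argument or row to a line, values as JSON. carry_out: Moves the arm, as the interface text tells. Its arguments: {"type":"object","properties":{"delta_pos":{"type":"array","items":{"type":"array","items":{"type":"number"}}},"rot":{"type":"array","items":{"type":"array","items":{"type":"number"}}},"gripper":{"type":"array","items":{"type":"number"}},"grip_force":{"type":"number"}},"required":["delta_pos","rot","gripper"]}

```bash
mkdir -p pics; ls; cat > h.py <<'E'
import numpy as np,cv2
from plant import sense,grab_frame,close_job
from scipy.spatial.transform import Rotation as R
def cloud(f):
    d=f["z_map"];K=f["K"];v,u=np.indices(d.shape)
    p=np.stack([(u-K[0,2])/K[0,0]*d,-(v-K[1,2])/K[1,1]*d,-d],-1)
    M=f["cam_to_world"];return p@M[:3,:3].T+M[:3,3]
def save(f,n): cv2.imwrite("pics/"+n,f["color"][...,::-1])
E
python3 - <<'E'
from h import *
s=sense();print(s)
for n in("scene","top"):
    f=grab_frame(n);save(f,n+"0.png");np.save(n+"0.npy",cloud(f));print(f["cam_to_world"].round(3).tolist(),f["K"].tolist(),[k for k in f])
a=cv2.imread("pics/scene0.png");b=cv2.imread("pics/top0.png")
cv2.imwrite("pics/both.png",cv2.resize(np.vstack([a,b]),(800,1200))[:,:]) 
E
```

```text
pics
{'t': 0.0, 'qpos': array([-1.45311230e+00,  2.21234639e-01,  1.52764089e+00, -4.80467550e-05,
        1.39468059e+00, -1.26127824e-01]), 'joint_vel': array([ 0.00030205, -0.00060396, -0.00114386,  0.00034064, -0.00044495,
        0.0004455 ]), 'joint_torque': array([ 2.02484101e-03, -4.96885729e+01, -3.89396703e+01, -3.21614164e-05,
        1.08734475e-02, -1.81097028e-05]), 'eef_pos': array([ 0.1507885 , -0.60605   ,  0.30277806]), 'tool_rot': array([ 9.92577677e-01,  1.21608351e-01, -1.95026587e-05, -9.81823775e-04]), 'wrist_force': array([ 0.36737766, -0.40479042, -0.16180229]), 'torque': array([ 0.00626506, -0.01591683,  0.00091036]), 'grip_force': 0.0, 'gripper_width': 0.08525662273442347}
[[0.851, -0.396, 0.344, 0.897], [0.524, 0.666, -0.53, -0.51], [-0.019, 0.632, 0.775, 1.032], [0.0, 0.0, 0.0, 1.0]] [[417.1868741632037, 0.0, 251.4022451500103], [0.0, 417.1868741632037, 187.73390967082418], [0.0, 0.0, 1.0]] ['color', 'z_map', 'K', 'cam_to_world']
[[-0.009, 0.994, -0.113, 0.392], [-1.0, -0.005, 0.029, 0.114], [0.028, 0.113, 0.993, 1.124], [0.0, 0.0, 0.0, 1.0]] [[431.78280331488753, 0.0, 259.33281318289255], [0.0, 431.78280331488753, 197.18112539980808], [0.0, 0.0, 1.0]] ['color', 'z_map', 'K', 'cam_to_world']
```

View pics/scene0.png

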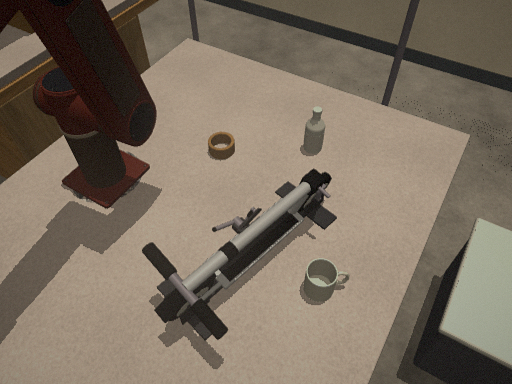

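View pics/top0.png

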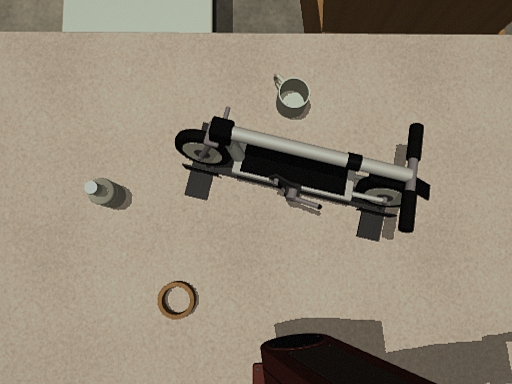

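The scene shows the scooter with its stem from the clamp at top-image (222,130) to the handlebar at (410,175). The kickstand leg runs from about (290,190) to the foot at (320,207). The bottle (100,190), tape (178,299) and mug (292,93) are all clear of the near side.

```bash
cat >> h.py <<'E'
def dock2w(p): # p=(x,y,yaw)
    T=np.eye(4);T[:3,:3]=R.from_euler('z',p[2]).as_matrix();T[:2,3]=p[:2];return T
def sc2w(p,lean=0.24):
    T=np.eye(4);T[:3,:3]=R.from_euler('y',lean).as_matrix();T[2,3]=.008
    return dock2w(p)@T
def tf(T,a): return np.atleast_2d(a)@T[:3,:3].T+T[:3,3]
E
python3 - <<'E'
from h import *
from scipy.optimize import least_squares
P=np.load("top0.npy");I=cv2.imread("pics/top0.png").astype(int)
# stem pixels: between clamp and second clamp
pts=[]
for u in range(240,345,3):
    vc=132+(u-222)*(175-132)/(410-222)
    for v in range(int(vc)-6,int(vc)+9):
        q=P[v,u]
        if q[2]>.165: pts.append(q)
pts=np.array(pts);print(len(pts),pts.mean(0),pts[:,2].min(),pts[:,2].max())
# bar: pixels
bar=np.array([P[v,u] for v in list(range(128,150,2))+list(range(195,226,2)) for u in range(405,420) if P[v,u][2]>.1])
cl=np.array([P[v,u] for v in range(115,145) for u in range(208,240) if P[v,u][2]>.19])
print(len(bar),bar.mean(0),cl.mean(0))
def inv(p,a):
    T=np.linalg.inv(sc2w(p));return tf(T,a)
def res(p):
    a=inv(p,pts);r1=np.hypot(a[:,0],a[:,2]-.185)-.016
    b=inv(p,bar);r2=np.hypot(b[:,1]+.248,b[:,2]-.185)-.016
    return np.r_[r1,r2]
m=pts.mean(0)
best=None
for y0 in np.arange(-3.1,3.2,.3):
    o=least_squares(res,[m[0],m[1],y0],loss='soft_l1',f_scale=.003)
    c=inv(o.x,cl).mean(0)
    if best is None or o.cost<best[0]: best=(o.cost,o.x,c,np.abs(res(o.x)).mean())
    
print(best);p=best[1];np.save("pose.npy",p)
T=sc2w(p)
s=11*np.pi/180
piv=np.array([-.074,-.005,.078])
def foot(a,L=.071):
    e=.26-a; return piv+L*np.array([-np.sin(s),-np.cos(s)*np.cos(e),np.cos(s)*np.sin(e)])
for n,a in dict(grip=[0,.06,.185],piv=piv,foot0=foot(0),foot_c=foot(.875),footdn=foot(1.75),bar=[0,-.248,.185],clamp=[0,.185,.185],brk=[-.055,.05,.12]).items(): print(n,tf(T,a).round(4))
f=grab_frame("top");K=f["K"]
M=np.linalg.inv(f["cam_to_world"])
for a in(piv,foot(0),[0,.06,.185],[-.055,.05,.12]):
    q=tf(M,tf(T,a))[0];print("px",K[0,0]*q[0]/-q[2]+K[0,2],K[1,1]*q[1]/q[2]+K[1,2])
for v,u in((206,320),(204,315),(202,308)):print(P[v,u])
big=cv2.resize(I[90:260,160:440].astype(np.uint8),None,fx=2.8,fy=2.8,interpolation=cv2.INTER_CUBIC)
for a in(piv,foot(0),[0,.06,.185]):
    q=tf(M,tf(T,a))[0];cv2.circle(big,(int(2.8*(K[0,0]*q[0]/-q[2]+K[0,2]-160)),int(2.8*(K[1,1]*q[1]/q[2]+K[1,2]-90))),4,(0,0,255),1)
cv2.imwrite("pics/big.png",big)
E
```

```text
475 [0.60531812 0.01516852 0.200019  ] 0.18339573521096209 0.20771613532941313
305 [ 0.53623984 -0.24444569  0.2052557 ] [0.64335197 0.16324856 0.20824822]
(np.float64(0.0036196943878705813), array([ 0.56112036,  0.00080705, -0.24722821]), array([-0.00876636,  0.17762589,  0.20401182]), np.float64(0.0023635263430977897))
grip [[0.6184 0.0482 0.1877]]
piv [[0.5082 0.009  0.1014]]
foot0 [[ 0.4831 -0.0541  0.122 ]]
foot_c [[ 0.4722 -0.0406  0.0655]]
footdn [[0.478  0.0108 0.0371]]
bar [[ 0.5431 -0.2504  0.1877]]
clamp [[0.649  0.1694 0.1877]]
brk [[0.5492 0.0554 0.1376]]
px 290.7715007755184 196.98448571228855
px 318.75682829162145 206.50670484010948
px 276.21537864851933 143.24278460579515
px 272.0593057352287 177.69053859696066
[ 0.48374477 -0.056142    0.12737798]
[ 0.48891873 -0.04527651  0.12292813]
[ 0.49427299 -0.02974206  0.11740338]
```

View pics/big.png

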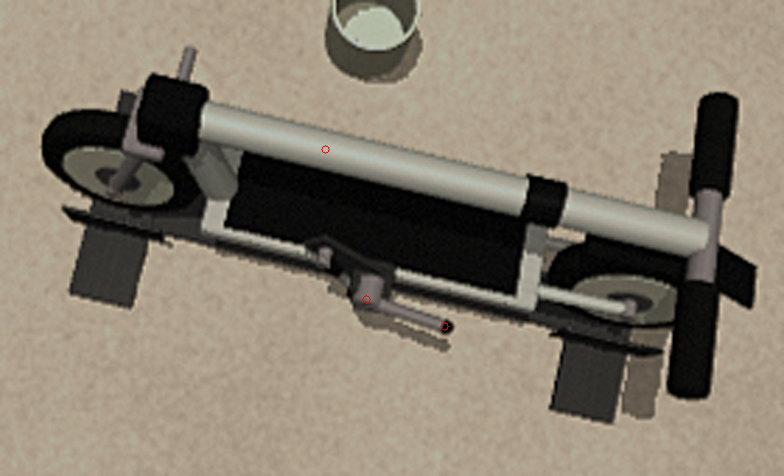

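The overlay confirms the fit: the pivot, foot and stem points land on the pivot, the rubber foot and the tube. Next I work out the push path.

```bash
cat >> h.py <<'E'
def plan(pos,Rm,targets,step=.04,ang=7.0,rnd=4):
    """rows for a list of (pos,R,nmin); returns rows"""
    D=[];A=[]
    for tp,tR,nmin in targets:
        rv=(Rm.inv()*tR).as_rotvec(degrees=True);d=np.array(tp)-pos
        n=max(nmin,int(np.ceil(max(np.linalg.norm(d)/step,np.linalg.norm(rv)/ang))))
        for k in range(n):
            dp=Rm.inv().apply(np.array(tp)-pos)/(n-k);r=(Rm.inv()*tR).as_rotvec(degrees=True)/(n-k)
            dp=dp.round(rnd);r=r.round(1);pos=pos+Rm.apply(dp);Rm=Rm*R.from_rotvec(r,degrees=True)
            D.append(dp.tolist());A.append(r.tolist())
    for i in range(0,len(D),5): print(D[i:i+5],A[i:i+5])
    return pos,Rm
def down(p,lean=0.0): # tool y = scooter x, z = -scooter z
    M=sc2w(p,lean)[:3,:3];return R.from_matrix(np.c_[M[:,1],M[:,0],-M[:,2]])
E
python3 - <<'E'
from h import *
p=np.load("pose.npy");T=sc2w(p);s=sense()
Rt=down(p);pos=s['eef_pos'];Rm=R.from_quat(s['tool_rot'])
L=lambda y:-.074-(abs(y+.005))*np.tan(np.radians(11))
def tip(y,z,x): return tf(T,[x,y,z])[0]+[0,0,.073]
W=[tip(-.062,.125,-.088),tip(-.062,.106,-.087),tip(-.062,.055,-.087),tip(-.050,.043,-.087),tip(-.040,.038,-.087)]
for w in W:print(w.round(4))
pos,Rm=plan(pos,Rm,[([.2,-.5,.36],Rm,1),([.36,-.17,.36],Rt,1),(W[0]+[0,0,.06],Rt,1)])
print('--');pos,Rm=plan(pos,Rm,[(W[0],Rt,5)]);print('--')
plan(pos,Rm,[(W[1],Rt,3),(W[2],Rt,8),(W[3],Rt,4),(W[4],Rt,4)])
E
```

```text
[ 0.4919 -0.0457  0.2233]
[ 0.4884 -0.0448  0.2046]
[ 0.4767 -0.0418  0.1551]
[ 0.4769 -0.0295  0.1434]
[ 0.4782 -0.0195  0.1386]
[[0.0183, -0.0228, -0.0142], [0.0184, -0.0228, -0.0142], [0.0183, -0.0228, -0.0142], [0.0184, -0.0228, -0.0142], [0.0235, -0.0282, 0.0]] [[0.0, 0.0, 0.0], [0.0, 0.0, 0.0], [0.0, 0.0, 0.0], [0.0, 0.0, 0.0], [-0.0, -0.0, -6.2]]
[[0.0264, -0.0255, 0.0001], [0.029, -0.0225, 0.0], [0.0312, -0.0192, 0.0001], [0.0331, -0.0157, 0.0], [0.0346, -0.012, 0.0001]] [[-0.0, -0.0, -6.2], [-0.0, -0.0, -6.2], [-0.0, -0.0, -6.2], [-0.0, -0.0, -6.2], [-0.0, -0.0, -6.2]]
[[0.0357, -0.0082, 0.0], [0.0364, -0.0043, 0.0001], [0.0367, -0.0004, 0.0], [0.0366, 0.0036, 0.0001], [0.0306, 0.0195, 0.0153]] [[-0.0, -0.0, -6.2], [-0.0, -0.0, -6.2], [-0.0, -0.0, -6.1], [-0.0, -0.1, -6.2], [-0.0, 0.0, 0.0]]
[[0.0305, 0.0195, 0.0153], [0.0306, 0.0195, 0.0153], [0.0305, 0.0195, 0.0153], [0.0306, 0.0195, 0.0154]] [[-0.0, 0.0, 0.0], [-0.0, 0.0, 0.0], [-0.0, 0.0, 0.0], [-0.0, 0.0, 0.0]]
--
[[-0.0, 0.0, 0.012], [-0.0, 0.0, 0.012], [-0.0, 0.0, 0.012], [-0.0, 0.0, 0.012], [-0.0, 0.0001, 0.012]] [[-
[... 219 characters left out ...]
.0, 0.0, 0.0], [-0.0, 0.0, 0.0], [-0.0, 0.0, 0.0], [-0.0, 0.0, 0.0], [-0.0, 0.0, 0.0]]
[[0.0, -0.0015, 0.0062], [0.0, -0.0015, 0.0062], [0.0, -0.0015, 0.0062], [0.0, -0.0015, 0.0062], [0.0, -0.0015, 0.0062]] [[-0.0, 0.0, 0.0], [-0.0, 0.0, 0.0], [-0.0, 0.0, 0.0], [-0.0, 0.0, 0.0], [-0.0, 0.0, 0.0]]
[[0.0, -0.0015, 0.0062], [0.003, -0.0007, 0.0029], [0.003, -0.0007, 0.0029], [0.003, -0.0007, 0.0029], [0.003, -0.0008, 0.0029]] [[-0.0, 0.0, 0.0], [-0.0, 0.0, 0.0], [-0.0, 0.0, 0.0], [-0.0, 0.0, 0.0], [-0.0, 0.0, 0.0]]
[[0.0025, -0.0003, 0.0012], [0.0025, -0.0003, 0.0012], [0.0025, -0.0003, 0.0013], [0.0025, -0.0003, 0.0012]] [[-0.0, 0.0, 0.0], [-0.0, 0.0, 0.0], [-0.0, 0.0, 0.0], [-0.0, 0.0, 0.0]]
```

>>> carry_out(
  delta_pos=[
    [0.0183, -0.0228, -0.0142],
    [0.0183, -0.0228, -0.0142],
    [0.0183, -0.0228, -0.0142],
    [0.0183, -0.0228, -0.0142],
    [0.0235, -0.0282, 0],
  ],
  rot=[
    [0, 0, 0],
    [0, 0, 0],
    [0, 0, 0],
    [0, 0, 0],
    [0, 0, -6.2],
  ],
  gripper=[-1, -1, -1, -1, -1],
)

```text
t: 0.57
eef_pos: [0.2161, -0.4676, 0.3636]
tool_rot: [0.985, 0.174, 0.0, 0.002]
wrist_force: [1.7, -0.3, 0.5]
gripper_width: 0.0256
grip_force: 0.0
```

>>> carry_out(
  delta_pos=[
    [0.0264, -0.0255, 0],
    [0.029, -0.0225, 0],
    [0.0312, -0.0192, 0],
    [0.0331, -0.0157, 0],
    [0.0346, -0.012, 0],
  ],
  rot=[
    [0, 0, -6.2],
    [0, 0, -6.2],
    [0, 0, -6.2],
    [0, 0, -6.2],
    [0, 0, -6.2],
  ],
  gripper=[-1, -1, -1, -1, -1],
)

```text
t: 0.98
eef_pos: [0.296, -0.3006, 0.3605]
tool_rot: [0.901, 0.434, 0.0, -0.0]
wrist_force: [1.0, -0.8, -0.5]
gripper_width: 0.0
grip_force: 0.0
```

>>> carry_out(
  delta_pos=[
    [0.0357, -0.0082, 0],
    [0.0364, -0.0043, 0],
    [0.0367, -0.0004, 0],
    [0.0366, 0.0036, 0],
    [0, 0, 0],
  ],
  rot=[
    [0, 0, -6.2],
    [0, 0, -6.2],
    [0, 0, -6.2],
    [0, 0, -6.2],
    [0, 0, 0],
  ],
  gripper=[-1, -1, -1, -1, -1],
)

```text
t: 1.4
eef_pos: [0.3616, -0.1652, 0.3607]
tool_rot: [0.784, 0.62, 0.001, -0.0]
wrist_force: [0.2, -0.2, -0.3]
gripper_width: -0.0001
grip_force: 0.0
```

>>> carry_out(
  delta_pos=[
    [0.0306, 0.0195, 0.0153],
    [0.0306, 0.0195, 0.0153],
    [0.0306, 0.0195, 0.0153],
    [0.0306, 0.0195, 0.0153],
    [0.0306, 0.0195, 0.0153],
  ],
  rot=[
    [0, 0, 0],
    [0, 0, 0],
    [0, 0, 0],
    [0, 0, 0],
    [0, 0, 0],
  ],
  gripper=[-1, -1, -1, -1, -1],
)

```text
t: 1.82
eef_pos: [0.4924, -0.0443, 0.2834]
tool_rot: [0.788, 0.615, 0.0, 0.0]
wrist_force: [0.3, -0.8, 0.3]
gripper_width: -0.0
grip_force: 0.0
```

>>> carry_out(
  delta_pos=[
    [0, 0, 0.015],
    [0, 0, 0.015],
    [0, 0, 0.015],
    [0, 0, 0.01],
    [0, 0, 0],
  ],
  rot=[
    [0, 0, 0],
    [0, 0, 0],
    [0, 0, 0],
    [0, 0, 0],
    [0, 0, 0],
  ],
  gripper=[-1, -1, -1, -1, -1],
)

```text
t: 2.23
eef_pos: [0.49, -0.0454, 0.2264]
tool_rot: [0.788, 0.615, -0.002, -0.002]
wrist_force: [-0.2, 0.2, -1.1]
gripper_width: -0.0001
grip_force: 0.0
```

```bash
python3 - <<'E'
from h import *
p=np.load("pose.npy");s=sense();tip=s['eef_pos']+R.from_quat(s['tool_rot']).apply([0,0,.073])
print(s['eef_pos'],s['wrist_force'],tf(np.linalg.inv(sc2w(p)),tip), (R.from_quat(s['tool_rot']).inv()*down(p)).as_rotvec(degrees=True))
f=grab_frame("scene");c=f["color"][170:320,140:340,::-1]
cv2.imwrite("pics/push0.png",cv2.resize(c,None,fx=3.5,fy=3.5,interpolation=cv2.INTER_CUBIC))
E
```

```text
[ 0.48998221 -0.04541057  0.22643177] [-0.2441094   0.24544934 -1.10128185] [[-0.09093409 -0.06222615  0.12747097]] [-0.28463723  0.00373128  0.09699219]
```

View pics/push0.png

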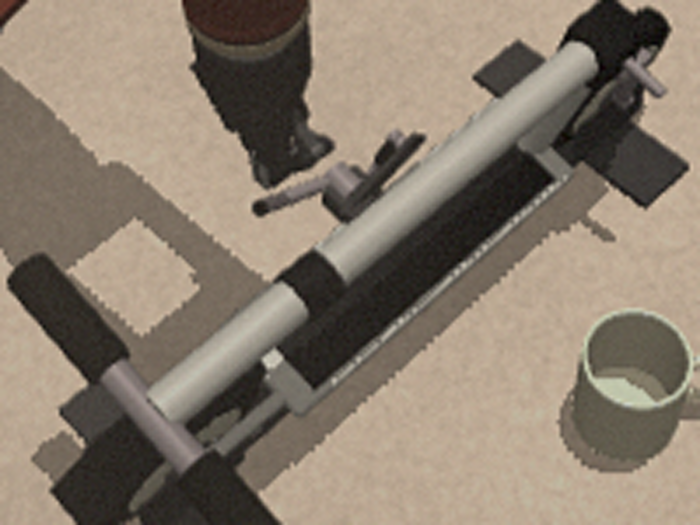

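The shut fingers stand just above the outer half of the leg, with the foot at crop (262,208). The scooter hasn't moved, so I push now.

>>> carry_out(
  delta_pos=[
    [0, 0, 0.006],
    [0, -0.001, 0.006],
    [0, -0.0015, 0.006],
    [0, -0.0015, 0.006],
    [0, -0.0015, 0.006],
  ],
  rot=[
    [0, 0, 0],
    [0, 0, 0],
    [0, 0, 0],
    [0, 0, 0],
    [0, 0, 0],
  ],
  gripper=[-1, -1, -1, -1, -1],
)

```text
t: 2.7
eef_pos: [0.486, -0.0442, 0.1989]
tool_rot: [0.788, 0.615, 0.0, 0.0]
wrist_force: [-0.3, -0.2, 4.8]
gripper_width: -0.0
grip_force: 1.7
```

>>> carry_out(
  delta_pos=[
    [0, -0.0015, 0.006],
    [0, -0.0015, 0.006],
    [0, -0.0015, 0.006],
    [0, -0.0015, 0.006],
    [0, -0.0015, 0.006],
  ],
  rot=[
    [0, 0, 0],
    [0, 0, 0],
    [0, 0, 0],
    [0, 0, 0],
    [0, 0, 0],
  ],
  gripper=[-1, -1, -1, -1, -1],
)

```text
t: 3.12
eef_pos: [0.479, -0.0424, 0.169]
tool_rot: [0.788, 0.615, 0.0, 0.0]
wrist_force: [0.6, -0.0, 4.4]
gripper_width: -0.0001
grip_force: 2.2
```

>>> carry_out(
  delta_pos=[
    [0, -0.001, 0.006],
    [0.003, -0.001, 0.005],
    [0.003, -0.001, 0.003],
    [0.003, -0.001, 0.003],
    [0.003, -0.001, 0.003],
  ],
  rot=[
    [0, 0, 0],
    [0, 0, 0],
    [0, 0, 0],
    [0, 0, 0],
    [0, 0, 0],
  ],
  gripper=[-1, -1, -1, -1, -1],
)

```text
t: 3.53
eef_pos: [0.4765, -0.0288, 0.1484]
tool_rot: [0.788, 0.615, -0.0, -0.001]
wrist_force: [1.3, -0.2, 0.6]
gripper_width: 0.0001
grip_force: 0.0
```

```bash
python3 - <<'E'
from h import *
p=np.load("pose.npy");s=sense();tip=s['eef_pos']+R.from_quat(s['tool_rot']).apply([0,0,.073])
print(s['eef_pos'],s['wrist_force'],tf(np.linalg.inv(sc2w(p)),tip))
f=grab_frame("scene");c=f["color"][170:320,140:340,::-1]
cv2.imwrite("pics/push1.png",cv2.resize(c,None,fx=3.5,fy=3.5,interpolation=cv2.INTER_CUBIC))
E
```

```text
[ 0.47654288 -0.0288054   0.14839633] [ 1.33833881 -0.17517665  0.58389239] [[-0.0887176  -0.04937952  0.04767443]]
```

View pics/push1.png

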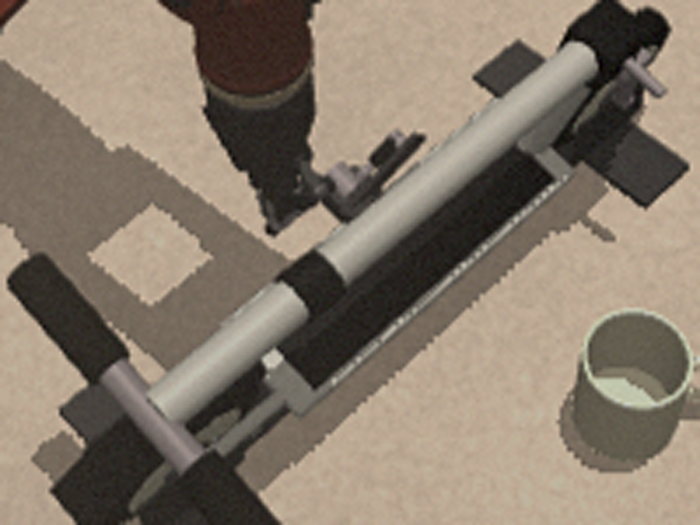

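The force fell to zero past the centre and the leg is no longer visible behind the finger, so it appears to have snapped. I retreat and verify.

>>> carry_out(
  delta_pos=[
    [0, -0.005, 0],
    [0, 0, -0.03],
    [0, 0, -0.04],
    [0, 0, -0.04],
    [0, 0, -0.04],
  ],
  rot=[
    [0, 0, 0],
    [0, 0, 0],
    [0, 0, 0],
    [0, 0, 0],
    [0, 0, 0],
  ],
  gripper=[-1, -1, 1, 1, 1],
)

```text
t: 4.0
eef_pos: [0.4713, -0.0279, 0.3007]
tool_rot: [0.788, 0.616, -0.0, -0.0]
wrist_force: [0.3, 0.4, 0.1]
gripper_width: 0.0356
grip_force: 0.0
```

```bash
python3 - <<'E'
from h import *
p=np.load("pose.npy");s=sense();print(s['eef_pos'],s['wrist_force'])
f=grab_frame("scene");P=cloud(f);c=f["color"][170:320,140:340,::-1]
cv2.imwrite("pics/dn.png",cv2.resize(c,None,fx=3.5,fy=3.5,interpolation=cv2.INTER_CUBIC))
# lean check: stem points in scooter frame, and leg points
q=tf(np.linalg.inv(sc2w(p)),P.reshape(-1,3))
m=(abs(q[:,0])<.03)&(abs(q[:,2]-.185)<.03)&(q[:,1]>-.04)&(q[:,1]<.13);a=q[m]
from scipy.optimize import least_squares
o=least_squares(lambda c:np.hypot(a[:,0]-c[0],a[:,2]-c[1])-.016,[0,.185],loss='soft_l1',f_scale=.002);print("stem centre",m.sum(),o.x)
m=(q[:,0]<-.066)&(q[:,0]>-.1)&(q[:,2]>0)&(q[:,2]<.11)&(abs(q[:,1]+.02)<.07);print(m.sum());print(q[m][::8].round(3))
Rt=down(p,.24);T=sc2w(p)
pos,Rm=plan(s['eef_pos'],R.from_quat(s['tool_rot']),[(tf(T,[0,.06,.319])[0],Rt,1)]);print('--');pos,Rm=plan(pos,Rm,[(tf(T,[0,.06,.239])[0],Rt,5)])
E
```

```text
[ 0.47130475 -0.0278979   0.30073119] [0.30742319 0.39737721 0.07516086]
stem centre 794 [-0.00042744  0.18521603]
87
[[-0.066  0.02   0.103]
 [-0.071  0.009  0.084]
 [-0.069  0.002  0.092]
 [-0.069 -0.001  0.089]
 [-0.077 -0.019  0.087]
 [-0.077 -0.018  0.08 ]
 [-0.072 -0.02   0.086]
 [-0.067 -0.021  0.087]
 [-0.083 -0.014  0.038]
 [-0.079 -0.013  0.036]
 [-0.088 -0.017  0.011]]
[[0.0219, 0.0312, -0.0034], [0.0219, 0.031, -0.0049], [0.0219, 0.0308, -0.0064], [0.0219, 0.0304, -0.0079], [0.0219, 0.03, -0.0094]] [[2.7, 0.0, 0.0], [2.8, 0.0, 0.0], [2.7, 0.0, 0.0], [2.8, 0.0, 0.1], [2.7, 0.0, 0.0]]
--
[[-0.0, -0.0, 0.016], [-0.0, -0.0, 0.016], [-0.0, -0.0, 0.016], [-0.0, -0.0, 0.016], [-0.0, -0.0, 0.016]] [[0.0, 0.0, 0.0], [0.0, 0.0, 0.0], [0.0, 0.0, 0.0], [0.0, 0.0, 0.0], [0.0, 0.0, 0.0]]
```

View pics/dn.png

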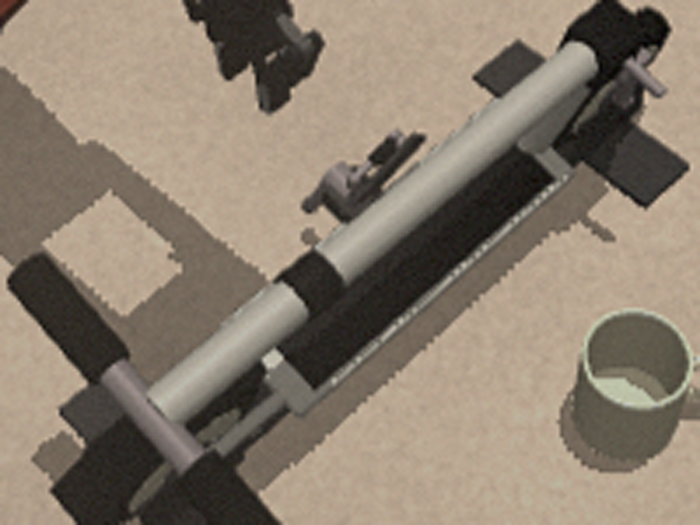

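The leg now points straight down: its points sit at scooter y≈-14 mm and it runs down to the foot at z≈11 mm. The stem centre is unchanged, so the scooter is still leaning. Now the grasp.

>>> carry_out(
  delta_pos=[
    [0.0219, 0.0312, -0.0234],
    [0.0219, 0.031, -0.0049],
    [0.0219, 0.0308, -0.0064],
    [0.0219, 0.0304, -0.0079],
    [0.0219, 0.03, -0.0094],
  ],
  rot=[
    [2.75, 0, 0],
    [2.75, 0, 0],
    [2.75, 0, 0],
    [2.75, 0, 0],
    [2.75, 0, 0],
  ],
  gripper=[1, 1, 1, 1, 1],
)

```text
t: 4.47
eef_pos: [0.649, 0.0401, 0.335]
tool_rot: [0.782, 0.611, -0.074, -0.095]
wrist_force: [0.6, -1.1, 1.0]
gripper_width: 0.0855
grip_force: 0.0
```

>>> carry_out(
  delta_pos=[
    [0, 0, 0],
    [0, 0, 0],
  ],
  rot=[
    [0, 0, 0],
    [0, 0, 0],
  ],
  gripper=[1, 1],
)

```text
t: 4.63
eef_pos: [0.649, 0.0399, 0.3299]
tool_rot: [0.782, 0.611, -0.076, -0.096]
wrist_force: [0.5, -0.1, -0.2]
gripper_width: 0.0855
grip_force: 0.0
```

```bash
python3 - <<'E'
from h import *
p=np.load("pose.npy");s=sense();T=sc2w(p);print(s['gripper_width'],tf(np.linalg.inv(T),s['eef_pos']),(R.from_quat(s['tool_rot']).inv()*down(p,.24)).as_rotvec(degrees=True))
plan(s['eef_pos'],R.from_quat(s['tool_rot']),[(tf(T,[0,.06,.239])[0],down(p,.24),5)])
E
```

```text
0.08547573511894545 [[-0.00307979  0.05936879  0.33066601]] [-0.35591367  0.10148686  0.18892352]
[[0.0002, 0.0007, 0.0183], [0.0001, 0.0007, 0.0183], [0.0002, 0.0007, 0.0184], [0.0001, 0.0006, 0.0183], [0.0002, 0.0007, 0.0184]] [[-0.1, 0.0, 0.0], [-0.1, 0.0, 0.0], [-0.1, 0.0, 0.1], [-0.0, 0.1, 0.0], [-0.1, 0.0, 0.1]]
```

>>> carry_out(
  delta_pos=[
    [0, 0.0007, 0.019],
    [0, 0.0007, 0.019],
    [0, 0.0007, 0.019],
    [0, 0.0006, 0.019],
    [0, 0.0003, 0.018],
  ],
  rot=[
    [-0.1, 0, 0],
    [-0.1, 0, 0],
    [-0.1, 0, 0],
    [0, 0, 0],
    [0, 0, 0],
  ],
  gripper=[1, 1, 1, 1, 1],
)

```text
t: 5.05
eef_pos: [0.6275, 0.0436, 0.2434]
tool_rot: [0.783, 0.611, -0.071, -0.092]
wrist_force: [0.2, 0.5, 0.6]
gripper_width: 0.0853
grip_force: 0.0
```

>>> carry_out(
  delta_pos=[
    [0, 0, 0],
    [0, 0, 0],
    [0, 0, 0],
    [0, 0, 0],
    [0, 0, 0],
  ],
  rot=[
    [0, 0, 0],
    [0, 0, 0],
    [0, 0, 0],
    [0, 0, 0],
    [0, 0, 0],
  ],
  gripper=[-1, -1, -1, -1, -1],
  grip_force=60,
)

```text
t: 5.47
eef_pos: [0.6304, 0.0435, 0.2454]
tool_rot: [0.783, 0.611, -0.07, -0.09]
wrist_force: [1.2, -0.7, 0.5]
gripper_width: 0.0301
grip_force: 61.5
```

>>> carry_out(
  delta_pos=[
    [0, 0, 0],
    [0, 0, 0],
    [0, 0, 0],
  ],
  rot=[
    [0, 0, 0],
    [0, 0, 0],
    [0, 0, 0],
  ],
  gripper=[-1, -1, -1],
)

```text
t: 5.72
eef_pos: [0.6306, 0.0434, 0.2454]
tool_rot: [0.783, 0.611, -0.07, -0.091]
wrist_force: [2.4, -1.9, 6.7]
gripper_width: 0.0302
grip_force: 62.2
```

```bash
python3 - <<'E'
from h import *
p=np.load("pose.npy");s=sense();T=sc2w(p);q=tf(np.linalg.inv(T),s['eef_pos'])[0];print(s['wrist_force'],s['torque'],s['gripper_width'],s['grip_force'],q,(R.from_quat(s['tool_rot']).inv()*down(p,.24)).as_rotvec(degrees=True))
# rotate about lean axis
q=np.array([0,.06,.237]);Rm=down(p,.24);pos=tf(T,q)[0]
W=[(tf(sc2w(p,l),q)[0],down(p,l),1) for l in np.linspace(.24,0,16)[1:]]
plan(pos,Rm,W)
E
```

```text
[ 2.36193968 -1.88152632  6.66650529] [-0.13037729 -0.10333838  0.07352993] 0.03020359725797255 62.16314435005188 [-0.00109924  0.05831574  0.24411676] [ 0.58453993 -0.00270183  0.12665528]
[[-0.0, -0.0038, 0.0], [0.0, -0.0038, 0.0001], [0.0, -0.0038, -0.0], [-0.0, -0.0038, 0.0], [-0.0, -0.0038, 0.0001]] [[-0.9, -0.0, -0.0], [-0.9, -0.0, 0.0], [-1.0, 0.0, 0.0], [-0.9, -0.0, -0.0], [-0.9, 0.0, 0.0]]
[[-0.0, -0.0038, -0.0], [0.0, -0.0037, 0.0], [0.0, -0.0038, 0.0], [0.0, -0.0038, 0.0001], [0.0, -0.0038, 0.0]] [[-0.9, -0.0, 0.0], [-0.9, -0.0, 0.0], [-0.9, 0.0, 0.0], [-1.0, -0.0, 0.0], [-0.9, -0.0, 0.0]]
[[0.0, -0.0038, 0.0], [-0.0, -0.0038, 0.0001], [0.0, -0.0038, -0.0], [0.0, -0.0038, 0.0], [0.0, -0.0038, 0.0001]] [[-0.9, -0.0, 0.0], [-0.9, -0.0, 0.0], [-0.9, -0.0, 0.0], [-0.9, -0.0, 0.0], [-1.0, -0.0, 0.0]]
```

The grip is a few millimetres high on the tube (reading 30 mm against 32 mm). I reopen, go 8 mm deeper and regrip while the scooter still rests on the dock.

>>> carry_out(
  delta_pos=[
    [0, 0, 0],
    [0, 0, 0],
    [0, 0, 0],
    [0, -0.0005, 0.004],
    [0, -0.0005, 0.005],
  ],
  rot=[
    [0, 0, 0],
    [0, 0, 0],
    [0, 0, 0],
    [0.3, 0, 0],
    [0.3, 0, 0],
  ],
  gripper=[0.3, 0.3, 0.3, 0.3, 0.3],
)

```text
t: 6.13
eef_pos: [0.6261, 0.0447, 0.234]
tool_rot: [0.782, 0.611, -0.075, -0.097]
wrist_force: [-0.1, 0.7, -0.0]
gripper_width: 0.0558
grip_force: 0.0
```

>>> carry_out(
  delta_pos=[
    [0, 0, 0],
    [0, 0, 0],
    [0, 0, 0],
    [0, 0, 0],
    [0, 0, 0],
  ],
  rot=[
    [0, 0, 0],
    [0, 0, 0],
    [0, 0, 0],
    [0, 0, 0],
    [0, 0, 0],
  ],
  gripper=[-1, -1, -1, -1, -1],
  grip_force=60,
)

```text
t: 6.55
eef_pos: [0.6261, 0.0445, 0.2336]
tool_rot: [0.782, 0.611, -0.075, -0.096]
wrist_force: [1.7, -1.2, -4.6]
gripper_width: 0.0306
grip_force: 59.8
```

```bash
python3 - <<'E'
from h import *
p=np.load("pose.npy");s=sense();T=sc2w(p);q=tf(np.linalg.inv(T),s['eef_pos'])[0];print(s['wrist_force'],s['torque'],s['gripper_width'],s['grip_force'],q,(R.from_quat(s['tool_rot']).inv()*down(p,.24)).as_rotvec(degrees=True))
E
```

```text
[ 1.6597493  -1.16310795 -4.56519756] [-0.17263512 -0.59875624  0.01811134] 0.030646554067342235 59.78714883327484 [-0.00283345  0.05825515  0.23160351] [-0.30897576  0.04014673  0.12443691]
```

>>> carry_out(
  delta_pos=[
    [0, -0.002, 0],
    [0, -0.0038, 0],
    [0, -0.0038, 0.0001],
    [0, -0.0038, 0],
    [0, -0.0038, 0],
  ],
  rot=[
    [-0.5, 0, 0],
    [-1, 0, 0],
    [-1, 0, 0],
    [-1, 0, 0],
    [-1, 0, 0],
  ],
  gripper=[-1, -1, -1, -1, -1],
)

```text
t: 6.97
eef_pos: [0.6087, 0.0488, 0.2371]
tool_rot: [0.785, 0.613, -0.051, -0.065]
wrist_force: [-0.2, -0.8, -9.8]
gripper_width: 0.0305
grip_force: 60.1
```

```bash
cat >> h.py <<'E'
def rep(show=None):
    from scipy.optimize import least_squares
    p=np.load("pose.npy");s=sense();D=np.linalg.inv(dock2w(p))
    e=tf(D,s['eef_pos'])[0]-[0,0,.008]
    print("F",s['wrist_force'].round(1),"tq",s['torque'].round(2),"w",s['gripper_width'],s['grip_force'],"tcp",e.round(4),"ang",np.arctan2(e[0],e[2]),"rot to upright",(R.from_quat(s['tool_rot']).inv()*down(p,0)).as_rotvec(degrees=True).round(2))
    for n in("scene","top"):
        f=grab_frame(n);q=tf(D,cloud(f).reshape(-1,3))-[0,0,.008]
        for lo,hi in((-.08,.01),(.105,.15),(-.19,-.12)):
            th=np.arctan2(e[0],e[2]);c0=.185*np.array([np.sin(th),np.cos(th)])
            r=np.hypot(q[:,0]-c0[0],q[:,2]-c0[1])
            a=q[(r<.024)&(q[:,1]>lo)&(q[:,1]<hi)]
            if len(a)<30: continue
            o=least_squares(lambda t:np.hypot(a[:,0]-.185*np.sin(t[0]),a[:,2]-.185*np.cos(t[0]))-.016,[th],loss='soft_l1',f_scale=.002)
            print(n,lo,hi,len(a),"lean",o.x)
        if show and n=="scene": save(f,show)
E
python3 -c "
from h import *
rep()"
```

```text
F [-0.2 -0.8 -9.8] tq [-0.15 -0.42  0.04] w 0.030520843155842078 60.05491018295288 tcp [0.0344 0.0582 0.2291] ang 0.14888380520165398 rot to upright [-9.54  0.04  0.14]
scene -0.08 0.01 459 lean [0.14168962]
scene 0.105 0.15 72 lean [0.13780799]
scene -0.19 -0.12 442 lean [0.14723483]
top -0.08 0.01 32 lean [0.1370094]
top 0.105 0.15 265 lean [0.13605001]
top -0.19 -0.12 474 lean [0.14151713]
```

>>> carry_out(
  delta_pos=[
    [0, -0.0038, 0.0003],
    [0, -0.0038, 0.0003],
    [0, -0.0038, 0.0003],
    [0, -0.0038, 0.0003],
    [0, -0.0038, 0.0002],
  ],
  rot=[
    [-1, 0, 0],
    [-1, 0, 0],
    [-1, 0, 0],
    [-1, 0, 0],
    [-1, 0, 0],
  ],
  gripper=[-1, -1, -1, -1, -1],
)

```text
t: 7.48
eef_pos: [0.5905, 0.0533, 0.239]
tool_rot: [0.788, 0.615, -0.024, -0.031]
wrist_force: [-3.8, -0.3, -4.9]
gripper_width: 0.0305
grip_force: 62.5
```

>>> carry_out(
  delta_pos=[
    [0, -0.0038, 0.0001],
    [0, -0.0036, 0.0001],
    [0, -0.003, 0],
    [0, -0.0015, 0],
    [0, 0, 0],
  ],
  rot=[
    [-1, 0, 0],
    [-1, 0, 0],
    [-1, 0, 0],
    [-0.7, 0, 0],
    [0, 0, 0],
  ],
  gripper=[-1, -1, -1, -1, -1],
)

```text
t: 7.9
eef_pos: [0.5781, 0.0564, 0.2396]
tool_rot: [0.788, 0.616, -0.005, -0.006]
wrist_force: [-6.3, -1.1, -2.4]
gripper_width: 0.0305
grip_force: 62.8
```

>>> carry_out(
  delta_pos=[
    [0, 0, 0],
    [0, 0, 0],
  ],
  rot=[
    [0, 0, 0],
    [0, 0, 0],
  ],
  gripper=[-1, -1],
)

```text
t: 8.07
eef_pos: [0.5784, 0.0563, 0.2395]
tool_rot: [0.788, 0.615, -0.005, -0.007]
wrist_force: [-7.1, -1.7, -1.9]
gripper_width: 0.0304
grip_force: 62.9
```

```bash
python3 -c "
from h import *
rep('up1.png')"
```

```text
F [-7.1 -1.7 -1.9] tq [0.   1.94 0.03] w 0.03041213598402132 62.868547439575195 tcp [0.0032 0.0581 0.2315] ang 0.013826884495551188 rot to upright [-0.97  0.03  0.14]
scene -0.08 0.01 447 lean [0.01084681]
scene 0.105 0.15 164 lean [0.0060813]
scene -0.19 -0.12 435 lean [0.01623884]
top -0.08 0.01 259 lean [0.01165631]
top 0.105 0.15 191 lean [0.00888062]
top -0.19 -0.12 479 lean [0.01441445]
```

View pics/up1.png

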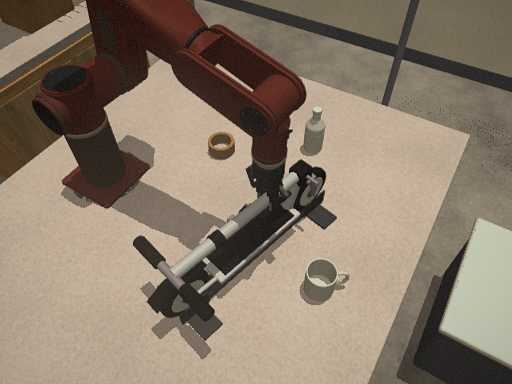

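Lean is about 0.011 rad short of upright, and the handlebar at (175,275) shows the scooter nearly vertical. A small final correction is needed.

>>> carry_out(
  delta_pos=[
    [0, -0.0012, 0],
    [0, -0.0012, 0],
    [0, 0, 0],
    [0, 0, 0],
  ],
  rot=[
    [-0.2, 0, 0],
    [-0.2, 0, 0],
    [0, 0, 0],
    [0, 0, 0],
  ],
  gripper=[-1, -1, -1, -1],
)

```text
t: 8.5
eef_pos: [0.5763, 0.0568, 0.2395]
tool_rot: [0.788, 0.615, -0.003, -0.004]
wrist_force: [-6.5, -2.1, -2.0]
gripper_width: 0.0303
grip_force: 62.8
```

```bash
python3 - <<'E'
from h import *
rep()
from scipy.optimize import least_squares
# independent: wheel / bar tilt. bar direction along x must be level when upright
p=np.load("pose.npy");D=np.linalg.inv(dock2w(p))
def bar(q):
    a=q[(abs(q[:,1]+.248)<.03)&(abs(abs(q[:,0])-.095)<.03)&(abs(q[:,2]-.185)<.045)]
    c=least_squares(lambda t:np.hypot(a[:,1]-t[0]-t[3]*a[:,0],a[:,2]-t[1]-t[2]*a[:,0])-.016,[-.248,.185,0,0],loss='soft_l1',f_scale=.002).x
    return len(a),c
for n in("scene","top"):
    q=tf(D,cloud(grab_frame(n)).reshape(-1,3))-[0,0,.008];print(n,bar(q))
q0=tf(np.linalg.inv(sc2w(p)),np.load("top0.npy").reshape(-1,3));print("start",bar(q0))
q0=tf(np.linalg.inv(sc2w(p)),np.load("scene0.npy").reshape(-1,3));print("start",bar(q0))
E
```

```text
F [-6.5 -2.1 -2. ] tq [-0.07  1.78  0.04] w 0.030329996826477346 62.84934639930725 tcp [0.001  0.058  0.2315] ang 0.004442546022566317 rot to upright [-0.54  0.03  0.14]
scene -0.08 0.01 446 lean [0.00178603]
scene 0.105 0.15 161 lean [-0.00186174]
scene -0.19 -0.12 433 lean [0.0067626]
top -0.08 0.01 259 lean [0.00215683]
top 0.105 0.15 179 lean [-0.00147399]
top -0.19 -0.12 478 lean [0.00508579]
scene (721, array([-0.24859036,  0.18553968, -0.00281876,  0.00481277]))
top (835, array([-0.24811937,  0.18451227, -0.00243533,  0.00450256]))
start (743, array([-2.48009043e-01,  1.84837202e-01, -1.81820353e-04,  4.04974618e-03]))
start (829, array([-0.24843745,  0.18560383, -0.00129774,  0.0037624 ]))
```

Both cues, the stem fit and the handlebar slope, put the lean within about 0.002 rad of upright. I hold for a second to check for creep and for the stand.

>>> carry_out(
  delta_pos=[
    [0, -0.0003, 0],
    [0, 0, 0],
    [0, 0, 0],
    [0, 0, 0],
    [0, 0, 0],
  ],
  rot=[
    [0, 0, 0],
    [0, 0, 0],
    [0, 0, 0],
    [0, 0, 0],
    [0, 0, 0],
  ],
  gripper=[-1, -1, -1, -1, -1],
)

```text
t: 9.12
eef_pos: [0.5762, 0.0569, 0.2395]
tool_rot: [0.788, 0.615, -0.003, -0.003]
wrist_force: [-6.4, -1.6, -2.2]
gripper_width: 0.0308
grip_force: 62.8
```

>>> carry_out(
  delta_pos=[
    [0, 0, 0],
    [0, 0, 0],
    [0, 0, 0],
    [0, 0, 0],
    [0, 0, 0],
  ],
  rot=[
    [0, 0, 0],
    [0, 0, 0],
    [0, 0, 0],
    [0, 0, 0],
    [0, 0, 0],
  ],
  gripper=[-1, -1, -1, -1, -1],
)

```text
t: 9.53
eef_pos: [0.5762, 0.0569, 0.2395]
tool_rot: [0.788, 0.615, -0.003, -0.003]
wrist_force: [-6.1, -1.8, -2.3]
gripper_width: 0.0306
grip_force: 62.8
```

```bash
python3 - <<'E'
from h import *
rep()
p=np.load("pose.npy");D=np.linalg.inv(dock2w(p))
for n in("scene","top"):
    f=grab_frame(n);q=tf(D,cloud(f).reshape(-1,3))-[0,0,.008]
    m=(q[:,0]<-.07)&(q[:,0]>-.1)&(q[:,2]>0.008)&(q[:,2]<.065)&(abs(q[:,1]+.02)<.07);print(n,m.sum(),q[m][::6].round(3).tolist())
    if n=="scene": cv2.imwrite("pics/fin.png",cv2.resize(f["color"][150:350,120:350,::-1],None,fx=2.9,fy=2.9,interpolation=cv2.INTER_CUBIC))
E
```

```text
F [-6.1 -1.8 -2.3] tq [-0.12  1.64  0.01] w 0.030594412811685633 62.82312870025635 tcp [0.0009 0.0581 0.2315] ang 0.0038638242420676204 rot to upright [-0.53  0.03  0.14]
scene -0.08 0.01 451 lean [0.00097042]
scene 0.105 0.15 161 lean [-0.00397407]
scene -0.19 -0.12 430 lean [0.00526449]
top -0.08 0.01 257 lean [0.00258125]
top 0.105 0.15 181 lean [-0.001865]
top -0.19 -0.12 478 lean [0.00454206]
scene 0 []
top 0 []
```

View pics/fin.png

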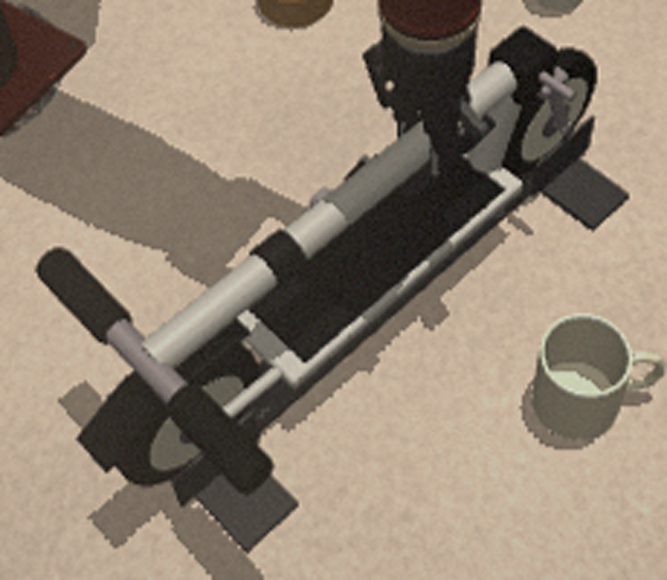

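The scooter is upright and steady in the grip with the mug untouched. The stand hides under the stem, and no folded leg sticks out near (310,200).

```bash
python3 -c "
from h import *
print(close_job())"
```

```text
the job is handed in; nothing more can be done
None
```

I pushed the kickstand down while the scooter was still leaning (seen down then, hidden in the last picture), then gripped the stem and brought it upright, within about 0.003 rad by the cameras; the arm was still holding it steady at hand-in (9.5 s), and the bottle, mug and tape roll were not touched.

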